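# Lock the pottery wheel with its pin, finding the hidden notch by feel

### The arm

A 6-joint arm with a two-finger parallel gripper is mounted at the origin on the work surface. World frame = base frame: x ahead of the robot, y to its left, z up, the work surface at z = 0. Lengths are in m, angles in rad, forces in N, time in s.
With the tool pointing down it reaches from about 0.325 to 0.85 m from the base axis. Payload 4.4 kg.
Tool frame: the origin (TCP) lies at the very end of the fingers, on their centre line; the grasp point (between the pads) lies 19 mm behind it; z points along the fingers, y is the line along which they close (so a half turn about z gives the same grasp; the last joint's range is limited). The gripper opens to 94 mm and grips with 3 to 60 N. Pads are 16 mm wide; open, the fingers measure 119 mm over their backs; the gripper's body (75 mm by 177 mm) begins 78 mm behind the grasp point.
Start: joints at [-1.296, 0.207, 1.542, -0, 1.393, -0.15], TCP at [0.237, -0.524, 0.205] pointing down, gripper open.
Joint ranges: [-2.73, 2.73], [-0.86, 2.22], [0.23, 2.46], [-1.11, 4.25], [0.08, 2.63], [-2.82, 2.82]. Speed limits (rad/s): [2.79, 2.79, 3.14, 3.14, 3.14, 3.14].

### API

Orientations are given as a unit quaternion [x, y, z, w].
In Python, from bench import * gives the robot as it stands.
- The arm moves only by the shell command python3 -m crank 'ROWS' [FORCE]. ROWS is JSON, a list of rows, each an object with "delta_rot": the turn, a rotation vector about the world's x, y, z in degrees, a list of three; "slide": the shift along the world's x, y, z in cm, a list of three; "fingers": the opening, from -1 (shut) to 1 (fully open). In form: [{"delta_rot": [ax, ay, az], "slide": [x, y, z], "fingers": fingers}, ...]. A call has exactly 5 rows; each row shifts and turns the commanded pose from where the row before left it; what a row does not reach is not made up. A row lasts 1/8 s, in which the tool goes at most 62.5 mm and 10.7 degrees, less where a joint would pass 70% of its speed; a pose out of reach is approached as far as the arm can. A call is refused whole if a number of a shift passes 6.25 or a number of a turn 10.7, either way. A call with a gripper value outside its range is refused whole. The fingers move at their own pace and stop on an object; FORCE is the grip in N (left out, the last holds). Time passes only in rows, so rows that do not move let the fingers close, or fill a call up. It gives the time, the measured TCP pose, the force, the opening and the grip force at its end, in the units of the state.
- observe(): the state, without advancing time (a new reading comes with each control period).
- grab_frame(name): name is "scene" or "top"; returns the picture (400x640x3 uint8, blue, green, red); there is no depth.
- get_calibration(name): a dict with "K" (3x3 intrinsics, pixels), "k1" (the pictures are not rectified: a ray, as slopes to the right and down, at radius r is drawn at 1 + k1 r^2 times it, then the intrinsics apply), "R" (3x3) and "t" (3): a world point X has camera coordinates R X + t. Camera axes: x right, y down, z forward; pixel columns grow to the right and rows downward; lengths in m; the calibration is good to about 2 mm. A picture is of the moment at which its call begins. get_calibration takes no time and is no camera call.
- sign_off(): hands the job in; it is judged then, once.
The state is a dict: "time_s": time; "joint_positions": joint angles; "qd": joint speeds; "tau": joint torques, N m; "position": TCP position; "tcp_rot": TCP orientation; "contact_force": force on the tool from outside, world axes, zero at the start; "moment": the same for the moment, N m; "grip_width": finger opening in m; "finger_force": force on a finger pad.
Only numpy, scipy, OpenCV 4.12 (cv2) and the standard library are available. Lean on these libraries where they do the work, as an engineer would, in place of code of your own. Each camera call takes 0.05 s, during which the arm holds its last target. There are 200 camera calls.

### The job

Lock the bench pottery wheel: take its locking pin (square wooden handle, steel shank) out of the wooden tool block, put it down through the brush-covered slot in the wheel's deck, and feel along the plate hidden below, pressing only lightly, until the pin finds the notch. Push it fully home, so that it stands upright with its collar resting flat on the deck, and let go. Leave the bowl on the wheel head and all the other pots, jars and tools where they are.

Things in the scene. Friction and masses are not known exactly. Their poses are not given: they have to be found in the camera images.
- pin_grip (a point): locking pin, loose, upright in one of the tool block's three holes. Point: centre of its square light-wood handle (30 x 30 mm, 60 mm tall). Under the handle is a round steel collar (36 mm across, 6 mm thick), resting on the block, and below it the shank. This point is 36 mm above the collar's underside. z up the pin; x, y square to the handle's faces.
- pin_tip (a point): lower end of the pin's round steel shank, on its axis: 106 mm below the handle's centre, 70 mm below the collar's underside. The shank is 12 mm in diameter, its end chamfered 2.5 mm. Axes as the handle's. The pin may be turned any way about its axis.
- slot (a point): centre of the slot in the wheel's deck, level with the deck's top, 110 mm above the table. x along the slot, y across it towards the wheel head, z up. The slot is 100 mm long and 20 mm wide, the deck 12 mm thick. Soft black bristles hide what is below; they do not resist the pin. Under the slot, 40 mm below the deck's top, is the flat level steel face of the locking plate.
- wheel_head_top (a point): centre of the top of the wheel head, a round aluminium disc 240 mm across, its top 144 mm above the table, its axis at y +195 mm from the slot's centre. The white housing is 110 mm tall, 300 mm along the slot's x, and runs from 60 mm behind the slot (-y) to 340 mm on the wheel head's side. Axes as the slot's.
- wheel: the bench wheel, fixed, braked and rigid; origin on the table, at y +125 mm from the slot; axes as the slot's. The hidden plate has one notch with sharp edges, 16.5 mm wide along the slot, reaching right across under it, anywhere within 35 mm of the slot's centre. Off the notch the pin's point stops 40 mm below the deck's top, in it at 70 mm, when the collar meets the deck.
- block: tool block of medium-brown wood, fixed, 270 x 80 x 80 mm tall, origin at the centre of its underside, x along its length. Three upright holes 16 mm across, right through, at x = -90, 0 and +90 mm. The locking pin and two other tools stand in them in any order.
- trimmer_mid (a point): loop tool, loose, standing in the block: slim round wooden handle with a steel wire loop on top, 86 mm above the block's top. Point: mid handle. Leave it.
- scorer_mid (a point): round-knobbed wooden tool, loose, standing in the block, 66 mm above the block's top. Point: mid handle. Leave it.
- bowl_mid (a point): bowl of pale clay, loose, 124 mm across, 55 mm tall, standing on the wheel head. Point: half-way up. Leave it.
- vase_mid (a point): pale clay vase, loose, 96 mm across, 125 mm tall. Point: half-way up. Leave it.
- glaze_mid (a point): white glaze jar with black cap, loose, 72 mm across, 95 mm tall. Point: half-way up. Leave it.
- lidded_mid (a point): white lidded pot, loose, 100 mm across, 90 mm tall. Point: half-way up. Leave it.
- rib_mid (a point): flat dark wooden rib, loose, 110 x 60 x 8 mm, lying on the table. Point: its centre. Leave it.
- brush_grip (a point): brush with light wooden handle, loose, lying on the table. Point: on its handle. Leave it.
- pin: the locking pin itself; origin on its axis at the underside of the collar, 70 mm above the point; axes as above.
There are look-alikes about, which are no part of the job. What is shaped like the pin but purple is not meant.

How it is judged:
On the way, in this order (a step that is already met when the one before it is completed fails the run):
1. the pin is drawn clear of the tool block (height (world z) of pin_tip above 0.085 m), for 0.1 s.
2. the pin's point is down through the slot in the deck (x of pin_tip in the frame of slot between -0.05 and 0.05 m and y of pin_tip in the frame of slot between -0.012 and 0.012 m and z of pin_tip in the frame of slot below -0.02 m), for 0.1 s.
At the end, for the whole second after the job is handed in: The pin stands released and still in the notch: its point in the slot and at least 66 mm below the deck's top (collar within 4 mm of the deck), upright within 0.06 rad (3.5 degrees) (x of pin_tip in the frame of slot between -0.05 and 0.05 m and y of pin_tip in the frame of slot between -0.012 and 0.012 m and z of pin_tip in the frame of slot below -0.066 m and angle between pin_tip's own z axis and vertical below 0.06 rad and linear speed of pin below 0.02 m/s and contact force between the fingers and pin below 0.1 N); the robot touches nothing.
It fails at once if another pot, jar or tool is shifted by more than 30 mm (distance of any of bowl_mid, vase_mid, glaze_mid, lidded_mid, rib_mid, brush_grip, trimmer_mid, scorer_mid from where it was at the start of the episode above 0.03 m).
It fails at once if the pin is pressed against the wheel with more than 60 N (contact force between pin and wheel above 60 N).
It also fails if it takes over 64 s, if anything falls off the work surface, if the arm or the gripper's body presses on something with over 40 N, if the wrist force passes 120 N, or if a joint passes its speed limit or range.

## Working session

There is one attempt and no reset: what is moved stays moved. The work goes in short steps, Python scripts to look and compute and a shell command to move; the robot and the scene stay as the last step left them, time stands still between calls to the robot, and variables do not carry over. Pictures are saved under pics/ and viewed, at most 10 in all, crops included, and the job is handed in when it is done.

```bash
mkdir -p pics
cat > h.py <<'E'
from bench import *
import numpy as np, cv2
def ray(cam,u,v):
    c=get_calibration(cam);K=np.array(c["K"]);R=np.array(c["R"]);t=np.array(c["t"]).ravel()
    d=np.array([(u-K[0,2])/K[0,0],(v-K[1,2])/K[1,1]]);s=d.copy()
    for _ in range(30): s=d/(1+c["k1"]*(s@s))
    return -R.T@t, R.T@np.array([s[0],s[1],1.])
def at_z(cam,u,v,z):
    o,d=ray(cam,u,v); return o+d*(z-o[2])/d[2]
def proj(cam,X):
    c=get_calibration(cam);K=np.array(c["K"]);p=np.array(c["R"])@np.array(X)+np.array(c["t"]).ravel()
    s=p[:2]/p[2];s=s*(1+c["k1"]*(s@s));return K[0,0]*s[0]+K[0,2],K[1,1]*s[1]+K[1,2]
E
python3 - <<'E'
from h import *
np.set_printoptions(precision=3,suppress=True)
for n in("scene","top"):
    cv2.imwrite(f"pics/{n}0.png",grab_frame(n)); print(n,ray(n,320,200))
o=observe();print({k:np.round(v,3) for k,v in o.items()})
E
```

```text
scene (array([ 1.381, -0.293,  0.813]), array([-0.77 ,  0.153, -0.62 ]))
top (array([ 0.276, -0.126,  1.258]), array([ 0.239, -0.004, -0.971]))
{'time_s': np.float64(0.1), 'joint_positions': array([-1.297,  0.207,  1.543, -0.   ,  1.393, -0.15 ]), 'qd': array([-0.   , -0.   , -0.004,  0.001,  0.001,  0.001]), 'tau': array([ -0.   , -37.187, -28.229,   0.07 ,   0.031,  -0.   ]), 'position': array([ 0.237, -0.523,  0.204]), 'tcp_rot': array([ 0.978,  0.211, -0.   , -0.001]), 'contact_force': array([-0.758, -0.657, -0.004]), 'moment': array([ 0.007,  0.038, -0.024]), 'finger_force': np.float64(0.0), 'grip_width': np.float64(0.094)}
```

View pics/scene0.png

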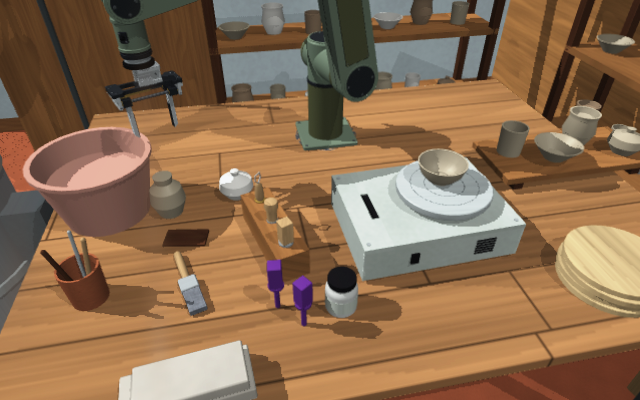

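View pics/top0.png

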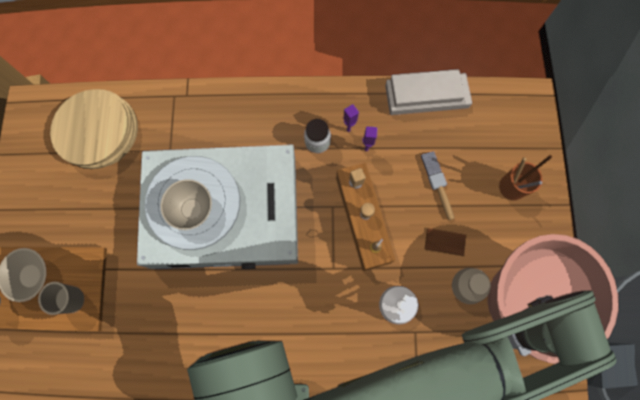

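The scene picture shows the block with three tools. The candidates are:
- square light-wood handle: scene (285,233), top (358,178)
- round-knobbed tool: scene (270,210), top (367,210)
- loop tool: scene (259,190), top (377,243)
- two purple look-alikes: scene (275,275) and (303,297)

I choose the square handle nearest the far end. The slot is at top (271,202). I'll check both in a close crop.

Run:
```python
from h import *
s=cv2.imread("pics/scene0.png");t=cv2.imread("pics/top0.png")
a=cv2.resize(s[165:265,230:330],(400,400),interpolation=cv2.INTER_CUBIC)
b=cv2.resize(t[150:250,335:435-35+0],(260,400),interpolation=cv2.INTER_CUBIC)
c=cv2.resize(t[170:230,260:280],(133,400),interpolation=cv2.INTER_CUBIC)
cv2.imwrite("pics/crop1.png",np.hstack([a,b,c]))
```

```text
(no output)
```

View pics/crop1.png

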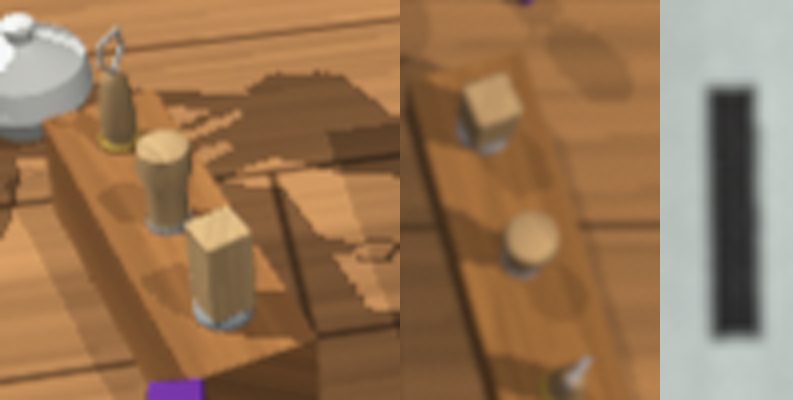

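The crop confirms it: the square light handle stands on a steel collar, with its top-face centre at about top (357.5,173.9) and scene (284.4,221.9). The slot is clear at top (270.8,201.6).

Run:
```python
from h import *
np.set_printoptions(precision=4,suppress=True)
b=lambda x,y:(335+(x-400+.5)/4-.5,150+(y+.5)/4-.5)
c=lambda x,y:(260+(x-660+.5)/6.65-.5,170+(y+.5)/6.667-.5)
P=[at_z("top",*b(*p),.146) for p in [(462,90),(507,73),(521,103),(474,122)]]
print("handle corners",np.array(P)); print("ctr",np.mean(P,0),"scene",at_z("scene",284.4,221.9,.146))
for i in range(4):
    d=P[(i+1)%4]-P[i];print(np.linalg.norm(d),np.degrees(np.arctan2(d[1],d[0])))
S=[at_z("top",*c(*p),.110) for p in [(708,88),(755,88),(762,337),(714,338)]]
print("slot ctr",np.mean(S,0)); d=(S[0]+S[1]-S[2]-S[3])/2;print(np.linalg.norm(d),np.degrees(np.arctan2(d[1],d[0])))
# deck corner, block edges direction
print("block", at_z("top",*b(410,85),.08), at_z("top",367,268,.08),at_z("top",396,263,.08))
t=cv2.imread("pics/top0.png");s=cv2.imread("pics/scene0.png")
def dark(im,x0,x1,y0,y1,cam):
    g=im[y0:y1,x0:x1].max(2); m=(g<95).astype(np.uint8)
    n,l,st,ce=cv2.connectedComponentsWithStats(m);k=1+np.argmax(st[1:,4])
    ys,xs=np.nonzero(l==k);r=cv2.minAreaRect(np.float32(np.c_[xs+x0,ys+y0]));print(cam,r,at_z(cam,*r[0],.11))
    bx=[at_z(cam,*q,.11) for q in cv2.boxPoints(r)];print(np.array(bx))
dark(t,255,288,170,232,"top");dark(s,350,390,185,228,"scene")
```

```text
handle corners [[ 0.62   -0.2054  0.146 ]
 [ 0.6309 -0.2338  0.146 ]
 [ 0.6112 -0.242   0.146 ]
 [ 0.5991 -0.2123  0.146 ]]
ctr [ 0.6153 -0.2234  0.146 ] scene [ 0.6155 -0.2235  0.146 ]
0.030466317310928713 -69.03009453524834
0.021255209978683583 -157.462789443169
0.0320129943545839 112.19168155372597
0.02195076884061629 18.46843224602337
slot ctr [ 0.5556 -0.0048  0.11  ]
0.09785190714161116 2.2644914935235705
block [ 0.6441 -0.1758  0.08  ] [ 0.3872 -0.247   0.08  ] [ 0.399  -0.3212  0.08  ]
top ((271.0, 201.5), (35.0, 6.0), 90.0) [ 0.5551 -0.0053  0.11  ]
[[ 0.6013  0.003   0.11  ]
 [ 0.6011 -0.0124  0.11  ]
 [ 0.5097 -0.0135  0.11  ]
 [ 0.5099  0.0016  0.11  ]]
scene ((369.3000183105469, 206.10003662109375), (27.280029296875, 5.81377649307251), 63.43495178222656) [ 0.5568 -0.0036  0.11  ]
[[ 0.5094 -0.013   0.11  ]
 [ 0.5014  0.0032  0.11  ]
 [ 0.6013  0.0053  0.11  ]
 [ 0.6081 -0.0099  0.11  ]]
```

```bash
python3 -m crank '[{"delta_rot":[0,0,-2],"slide":[0,0,5],"fingers":1},{"delta_rot":[0,0,-2],"slide":[0,0,5],"fingers":1},{"delta_rot":[0,0,0],"slide":[4.3,3.4,0],"fingers":1},{"delta_rot":[0,0,0],"slide":[4.3,3.4,0],"fingers":1},{"delta_rot":[0,0,0],"slide":[4.3,3.4,0],"fingers":1}]' 40; python3 -m crank '[{"delta_rot":[0,0,0],"slide":[4.3,3.4,0],"fingers":1},{"delta_rot":[0,0,0],"slide":[4.3,3.4,0],"fingers":1},{"delta_rot":[0,0,0],"slide":[4.3,3.4,0],"fingers":1},{"delta_rot":[0,0,0],"slide":[4.3,3.4,0],"fingers":1},{"delta_rot":[0,0,0],"slide":[0,0,0],"fingers":1}]'
```

```text
time_s: 0.72
position: [0.3668, -0.4207, 0.3051]
tcp_rot: [0.984, 0.176, -0.0, -0.0]
contact_force: [0.0, 0.1, 0.5]
grip_width: 0.094
finger_force: 0.0
time_s: 1.35
position: [0.54, -0.2828, 0.3044]
tcp_rot: [0.984, 0.179, -0.0, -0.001]
contact_force: [0.0, -0.4, 0.4]
grip_width: 0.0939
finger_force: 0.0
```

```bash
python3 -m crank '[{"delta_rot":[0,0,0],"slide":[3.8,3.0,0],"fingers":1},{"delta_rot":[0,0,0],"slide":[3.75,2.95,0],"fingers":1},{"delta_rot":[0,0,0],"slide":[0,0,-5],"fingers":1},{"delta_rot":[0,0,0],"slide":[0,0,-4.5],"fingers":1},{"delta_rot":[0,0,0],"slide":[0,0,0],"fingers":1}]'
python3 - <<'E'
from h import *
s=grab_frame("scene");t=grab_frame("top")
a=cv2.resize(s[100:280,200:380],(400,400),interpolation=cv2.INTER_CUBIC)
b=cv2.resize(t[110:270,280:440],(400,400),interpolation=cv2.INTER_CUBIC)
cv2.imwrite("pics/p2.png",np.hstack([a,b]))
E
```

```text
time_s: 1.98
position: [0.6094, -0.2256, 0.2048]
tcp_rot: [0.984, 0.176, -0.005, -0.003]
contact_force: [0.4, 0.2, -0.3]
grip_width: 0.0937
finger_force: 0.0
```

View pics/p2.png

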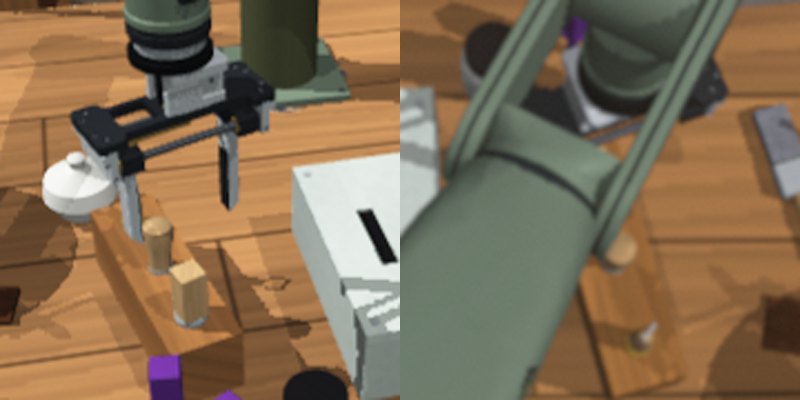

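The fingers straddle the handle: crop left (188,285), with the fingers at (130,215) and (230,180), above and on either side. I'll descend with a small x correction.

```bash
python3 -m crank '[{"delta_rot":[0,0,0],"slide":[0,0,-3.5],"fingers":1},{"delta_rot":[0,0,0],"slide":[0,0,-3.5],"fingers":1},{"delta_rot":[0,0,0],"slide":[0,0,0],"fingers":1},{"delta_rot":[0,0,0],"slide":[0,0,0],"fingers":1},{"delta_rot":[0,0,0],"slide":[0,0,0],"fingers":1}]'
```

```text
time_s: 2.7
position: [0.6153, -0.2275, 0.1437]
tcp_rot: [0.984, 0.176, 0.002, 0.002]
contact_force: [0.4, 0.5, -0.3]
grip_width: 0.094
finger_force: 0.0
```

```bash
python3 -m crank '[{"delta_rot":[0,0,0],"slide":[0,0.3,-2.5],"fingers":1},{"delta_rot":[0,0,0],"slide":[0,0,-2],"fingers":0.2},{"delta_rot":[0,0,0],"slide":[0,0,0],"fingers":-1},{"delta_rot":[0,0,0],"slide":[0,0,0],"fingers":-1},{"delta_rot":[0,0,0],"slide":[0,0,0],"fingers":-1}]' 40; python3 -m crank '[{"delta_rot":[0,0,0],"slide":[0,0,0],"fingers":-1},{"delta_rot":[0,0,0],"slide":[0,0,0],"fingers":-1},{"delta_rot":[0,0,0],"slide":[0,0,0],"fingers":-1},{"delta_rot":[0,0,0],"slide":[0,0,0],"fingers":-1},{"delta_rot":[0,0,0],"slide":[0,0,0],"fingers":-1}]'
```

```text
time_s: 3.32
position: [0.6143, -0.2239, 0.0967]
tcp_rot: [0.984, 0.177, 0.001, 0.001]
contact_force: [-0.2, 0.5, 0.9]
grip_width: 0.0576
finger_force: 0.0
time_s: 3.95
position: [0.6136, -0.2237, 0.0957]
tcp_rot: [0.984, 0.177, 0.0, 0.0]
contact_force: [-0.2, -0.1, 0.6]
grip_width: 0.0299
finger_force: 40.0
```

```bash
python3 -m crank '[{"delta_rot":[0,0,0],"slide":[0,0,2],"fingers":-1},{"delta_rot":[0,0,0],"slide":[0,0,3.5],"fingers":-1},{"delta_rot":[0,0,0],"slide":[0,0,4],"fingers":-1},{"delta_rot":[0,0,0],"slide":[0,0,4],"fingers":-1},{"delta_rot":[0,0,0],"slide":[0,0,2],"fingers":-1}]' 50; python3 -m crank '[{"delta_rot":[0,0,0],"slide":[-1,4,0],"fingers":-1},{"delta_rot":[0,0,0],"slide":[-1,4,0],"fingers":-1},{"delta_rot":[0,0,0],"slide":[-1,4,0],"fingers":-1},{"delta_rot":[0,0,0],"slide":[0,0,0],"fingers":-1},{"delta_rot":[0,0,0],"slide":[0,0,0],"fingers":-1}]'
```

```text
time_s: 4.58
position: [0.6142, -0.2235, 0.254]
tcp_rot: [0.984, 0.177, 0.002, 0.001]
contact_force: [-0.2, 0.4, -1.9]
grip_width: 0.03
finger_force: 50.0
time_s: 5.2
position: [0.5831, -0.1035, 0.25]
tcp_rot: [0.984, 0.177, -0.001, -0.0]
contact_force: [0.1, -0.1, -1.3]
grip_width: 0.0297
finger_force: 50.0
```

```bash
python3 -m crank '[{"delta_rot":[0,0,0],"slide":[-2.2,3.25,0],"fingers":-1},{"delta_rot":[0,0,0],"slide":[-2.2,3.25,0],"fingers":-1},{"delta_rot":[0,0,0],"slide":[-2.1,3.25,0],"fingers":-1},{"delta_rot":[0,0,0],"slide":[0,0,-3],"fingers":-1},{"delta_rot":[0,0,0],"slide":[0,0,-1],"fingers":-1}]';python3 -m crank '[{"delta_rot":[0,0,0],"slide":[0,0,0],"fingers":-1},{"delta_rot":[0,0,0],"slide":[0,0,0],"fingers":-1},{"delta_rot":[0,0,0],"slide":[0,0,0],"fingers":-1},{"delta_rot":[0,0,0],"slide":[0,0,0],"fingers":-1},{"delta_rot":[0,0,0],"slide":[0,0,0],"fingers":-1}]'
python3 - <<'E'
from h import *
s=grab_frame("scene");t=grab_frame("top")
cv2.imwrite("pics/s3full.png",s);cv2.imwrite("pics/t3full.png",t)
a=cv2.resize(s[130:230,300:420],(720,600),interpolation=cv2.INTER_CUBIC)
cv2.imwrite("pics/p3.png",a)
p=observe()["position"];print(p,proj("scene",[p[0],p[1],p[2]-.0857]),proj("scene",[p[0],p[1],p[2]+.05]))
E
```

```text
time_s: 5.82
position: [0.5173, -0.0064, 0.2086]
tcp_rot: [0.984, 0.176, -0.002, -0.0]
contact_force: [0.6, 0.2, -2.2]
grip_width: 0.0299
finger_force: 50.0
time_s: 6.45
position: [0.5186, -0.0059, 0.2107]
tcp_rot: [0.984, 0.177, 0.0, 0.0]
contact_force: [-0.3, -0.3, -1.0]
grip_width: 0.0298
finger_force: 50.0
[ 0.51851836 -0.00588355  0.21060384] (np.float64(364.58033302209645), np.float64(192.38148101156258)) (np.float64(367.9979184175836), np.float64(146.65085622848318))
```

View pics/p3.png

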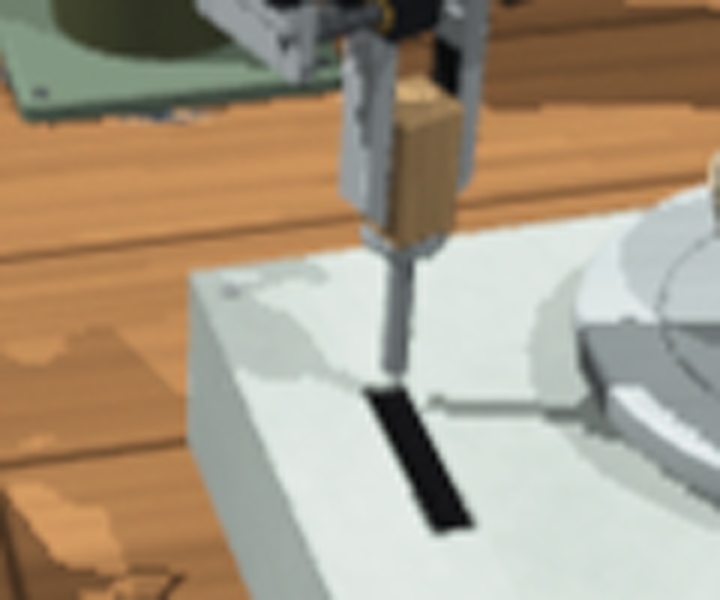

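Run:
```python
from h import *
np.set_printoptions(precision=4,suppress=True)
f=lambda x,y:(300+(x+.5)/6-.5,130+(y+.5)/6-.5)
tz=.2106-.0857
print("tip",at_z("scene",*f(395,380),tz),at_z("scene",*f(394,370),tz+.003))
for p in [(365,390),(402,385),(474,524),(436,533)]: print(at_z("scene",*f(*p),.11))
# shaft midpoints by rows: dark/light profile
s=cv2.imread("pics/s3full.png").astype(int)
for r in range(174,194): print(r,s[r,360:374].sum(1)//3)
```

```text
tip [ 0.5211 -0.0044  0.1249] [ 0.518  -0.0042  0.1279]
[ 0.5068 -0.0128  0.11  ]
[0.5065 0.0038 0.11  ]
[0.6013 0.0067 0.11  ]
[ 0.6037 -0.0099  0.11  ]
174 [228 227 228 228 189 122  89  86  85 199 228 227 226 226]
175 [227 227 228 228 184 130  99  88  86 200 228 227 227 225]
176 [227 227 228 228 176 122 100  89  99 202 227 227 226 224]
177 [227 228 228 228 176 120 100  94 118 205 227 225 224 224]
178 [228 228 228 228 175 118 103 101 119 205 227 226 224 224]
179 [228 228 228 223 169 117 103 101 119 206 228 226 224 224]
180 [227 228 228 217 162 116 103 100 129 208 228 226 225 225]
181 [226 228 228 218 161 115 102 100 141 208 226 226 225 225]
182 [226 227 228 216 159 112 102 100 151 210 223 224 225 225]
183 [227 227 227 209 153 111 102 100 169 215 223 223 223 224]
184 [228 228 227 201 145 110 102  99 164 214 223 223 224 223]
185 [228 228 227 196 140 109 103  98 156 211 223 223 224 224]
186 [228 228 228 189 133 108 101  97 174 217 224 223 223 223]
187 [229 229 229 189 133 107 101  98 198 224 224 224 224 224]
188 [229 229 229 190 132 107 101 101 198 225 224 226 225 224]
189 [229 229 229 184 126 105 100 106 198 225 226 226 224 223]
190 [228 229 229 176 118 105 100 114 200 224 225 226 224 224]
191 [226 227 228 187 127 104 101 127 203 223 224 225 226 225]
192 [224 227 228 215 177 141 127 172 214 224 225 225 225 225]
193 [207 207 210 213 196 160 138 191 220 224 224 224 224 223]
```

Tip measured at about (0.520,-0.0043), seen at scene (365.4,193). The slot centreline there is y≈-0.004, so they are aligned. I'll back off 4 mm along the slot and descend.

```bash
python3 -m crank '[{"delta_rot":[0,0,0],"slide":[-0.4,0,0],"fingers":-1},{"delta_rot":[0,0,0],"slide":[0,0,-1],"fingers":-1},{"delta_rot":[0,0,0],"slide":[0,0,-1],"fingers":-1},{"delta_rot":[0,0,0],"slide":[0,0,-1],"fingers":-1},{"delta_rot":[0,0,0],"slide":[0,0,0],"fingers":-1}]';python3 -m crank '[{"delta_rot":[0,0,0],"slide":[0,0,-0.6],"fingers":-1},{"delta_rot":[0,0,0],"slide":[0,0,-0.6],"fingers":-1},{"delta_rot":[0,0,0],"slide":[0,0,0],"fingers":-1},{"delta_rot":[0,0,0],"slide":[0,0,0],"fingers":-1},{"delta_rot":[0,0,0],"slide":[0,0,0],"fingers":-1}]'
```

```text
time_s: 7.18
position: [0.5134, -0.0057, 0.1788]
tcp_rot: [0.984, 0.177, -0.001, -0.001]
contact_force: [0.1, 0.6, -1.6]
grip_width: 0.0298
finger_force: 50.0
time_s: 7.8
position: [0.5147, -0.0059, 0.1688]
tcp_rot: [0.984, 0.177, 0.0, 0.0]
contact_force: [-0.6, -0.7, -1.6]
grip_width: 0.0295
finger_force: 50.0
```

```bash
python3 -m crank '[{"delta_rot":[0,0,0],"slide":[0,0,-0.5],"fingers":-1},{"delta_rot":[0,0,0],"slide":[0,0,-0.4],"fingers":-1},{"delta_rot":[0,0,0],"slide":[0,0,-0.2],"fingers":-1},{"delta_rot":[0,0,0],"slide":[0,0,0],"fingers":-1},{"delta_rot":[0,0,0],"slide":[0,0,0],"fingers":-1}]';python3 -m crank '[{"delta_rot":[0,0,0],"slide":[0,0,-0.1],"fingers":-1},{"delta_rot":[0,0,0],"slide":[0,0,-0.1],"fingers":-1},{"delta_rot":[0,0,0],"slide":[0,0,0],"fingers":-1},{"delta_rot":[0,0,0],"slide":[0,0,0],"fingers":-1},{"delta_rot":[0,0,0],"slide":[0,0,0],"fingers":-1}]'
```

```text
time_s: 8.43
position: [0.5145, -0.0059, 0.1575]
tcp_rot: [0.984, 0.177, 0.0, 0.0]
contact_force: [-0.5, -0.4, -1.1]
grip_width: 0.03
finger_force: 50.0
time_s: 9.05
position: [0.5145, -0.0059, 0.1556]
tcp_rot: [0.984, 0.177, 0.0, 0.0]
contact_force: [-0.5, 0.4, 0.1]
grip_width: 0.0295
finger_force: 50.0
```

Just about at contact; I'll press in 1 mm steps to learn the stiffness.

```bash
python3 -m crank '[{"delta_rot":[0,0,0],"slide":[0,0,-0.1],"fingers":-1},{"delta_rot":[0,0,0],"slide":[0,0,0],"fingers":-1},{"delta_rot":[0,0,0],"slide":[0,0,0],"fingers":-1},{"delta_rot":[0,0,0],"slide":[0,0,0],"fingers":-1},{"delta_rot":[0,0,0],"slide":[0,0,0],"fingers":-1}]'
```

```text
time_s: 9.68
position: [0.5147, -0.0059, 0.1555]
tcp_rot: [0.984, 0.177, 0.0, 0.0]
contact_force: [-1.5, 0.0, 5.3]
grip_width: 0.0296
finger_force: 50.0
```

```bash
python3 -m crank '[{"delta_rot":[0,0,0],"slide":[0.1,0.02,-0.1],"fingers":-1},{"delta_rot":[0,0,0],"slide":[0.1,0,0],"fingers":-1},{"delta_rot":[0,0,0],"slide":[0.1,0,0],"fingers":-1},{"delta_rot":[0,0,0],"slide":[0.1,0,0],"fingers":-1},{"delta_rot":[0,0,0],"slide":[0.1,0,0],"fingers":-1}]';python3 -m crank '[{"delta_rot":[0,0,0],"slide":[0.1,0.02,0],"fingers":-1},{"delta_rot":[0,0,0],"slide":[0.1,0,0],"fingers":-1},{"delta_rot":[0,0,0],"slide":[0.1,0,0],"fingers":-1},{"delta_rot":[0,0,0],"slide":[0.1,0,0],"fingers":-1},{"delta_rot":[0,0,0],"slide":[0.1,0,0],"fingers":-1}]'
```

```text
time_s: 10.3
position: [0.5169, -0.0055, 0.1551]
tcp_rot: [0.984, 0.177, -0.003, -0.001]
contact_force: [-9.9, 1.3, 13.7]
grip_width: 0.0298
finger_force: 50.0
time_s: 10.92
position: [0.5243, -0.0055, 0.1529]
tcp_rot: [0.984, 0.177, -0.0, -0.0]
contact_force: [-0.5, -1.2, -2.7]
grip_width: 0.03
finger_force: 50.0
```

Contact force vanished and z dropped 2 mm, so the point is over the notch. I'll lower it gently here.

```bash
python3 -m crank '[{"delta_rot":[0,0,0],"slide":[0,0,-0.15],"fingers":-1},{"delta_rot":[0,0,0],"slide":[0,0,-0.15],"fingers":-1},{"delta_rot":[0,0,0],"slide":[0,0,0],"fingers":-1},{"delta_rot":[0,0,0],"slide":[0,0,0],"fingers":-1},{"delta_rot":[0,0,0],"slide":[0,0,0],"fingers":-1}]'
```

```text
time_s: 11.55
position: [0.5245, -0.0055, 0.1505]
tcp_rot: [0.984, 0.177, 0.0, 0.0]
contact_force: [0.2, -0.9, -2.1]
grip_width: 0.0296
finger_force: 50.0
```

```bash
python3 -m crank '[{"delta_rot":[0,0,0],"slide":[0,0,-0.3],"fingers":-1},{"delta_rot":[0,0,0],"slide":[0,0,-0.3],"fingers":-1},{"delta_rot":[0,0,0],"slide":[0,0,-0.3],"fingers":-1},{"delta_rot":[0,0,0],"slide":[0,0,0],"fingers":-1},{"delta_rot":[0,0,0],"slide":[0,0,0],"fingers":-1}]';python3 -m crank '[{"delta_rot":[0,0,0],"slide":[0,0,-0.4],"fingers":-1},{"delta_rot":[0,0,0],"slide":[0,0,-0.4],"fingers":-1},{"delta_rot":[0,0,0],"slide":[0,0,-0.3],"fingers":-1},{"delta_rot":[0,0,0],"slide":[0,0,0],"fingers":-1},{"delta_rot":[0,0,0],"slide":[0,0,0],"fingers":-1}]'
```

```text
time_s: 12.18
position: [0.5245, -0.0055, 0.1414]
tcp_rot: [0.984, 0.177, 0.0, -0.0]
contact_force: [-0.7, 0.8, -1.9]
grip_width: 0.0297
finger_force: 50.0
time_s: 12.8
position: [0.5245, -0.0055, 0.1305]
tcp_rot: [0.984, 0.177, 0.0, 0.0]
contact_force: [-0.7, -0.8, -0.9]
grip_width: 0.0298
finger_force: 50.0
```

```bash
python3 -m crank '[{"delta_rot":[0,0,0],"slide":[0,0,-0.3],"fingers":-1},{"delta_rot":[0,0,0],"slide":[0,0,-0.1],"fingers":-1},{"delta_rot":[0,0,0],"slide":[0,0,-0.1],"fingers":-1},{"delta_rot":[0,0,0],"slide":[0,0,0],"fingers":-1},{"delta_rot":[0,0,0],"slide":[0,0,0],"fingers":-1}]';python3 -m crank '[{"delta_rot":[0,0,0],"slide":[0,0,-0.1],"fingers":-1},{"delta_rot":[0,0,0],"slide":[0,0,0],"fingers":-1},{"delta_rot":[0,0,0],"slide":[0,0,0],"fingers":-1},{"delta_rot":[0,0,0],"slide":[0,0,0],"fingers":-1},{"delta_rot":[0,0,0],"slide":[0,0,0],"fingers":-1}]'
```

```text
time_s: 13.42
position: [0.5245, -0.0055, 0.1257]
tcp_rot: [0.984, 0.177, 0.0, 0.0]
contact_force: [-1.3, 1.4, 1.4]
grip_width: 0.03
finger_force: 50.0
time_s: 14.05
position: [0.5245, -0.0055, 0.1256]
tcp_rot: [0.984, 0.177, 0.0, 0.0]
contact_force: [-3.2, 0.3, 6.2]
grip_width: 0.0298
finger_force: 50.0
```

Collar is seated at exactly the expected height. Now I'll release it.

```bash
python3 -m crank '[{"delta_rot":[0,0,0],"slide":[0,0,0.05],"fingers":-1},{"delta_rot":[0,0,0],"slide":[0,0,0],"fingers":0.25},{"delta_rot":[0,0,0],"slide":[0,0,0],"fingers":0.25},{"delta_rot":[0,0,0],"slide":[0,0,0],"fingers":0.25},{"delta_rot":[0,0,0],"slide":[0,0,0],"fingers":0.25}]';python3 -m crank '[{"delta_rot":[0,0,0],"slide":[0,0,0],"fingers":0.25},{"delta_rot":[0,0,0],"slide":[0,0,0],"fingers":0.25},{"delta_rot":[0,0,0],"slide":[0,0,2],"fingers":0.25},{"delta_rot":[0,0,0],"slide":[0,0,4],"fingers":0.25},{"delta_rot":[0,0,0],"slide":[0,0,4],"fingers":0.25}]'; python3 -m crank '[{"delta_rot":[0,0,0],"slide":[0,0,3],"fingers":0.25},{"delta_rot":[0,0,0],"slide":[0,0,0],"fingers":0.25},{"delta_rot":[0,0,0],"slide":[0,0,0],"fingers":0.25},{"delta_rot":[0,0,0],"slide":[0,0,0],"fingers":0.25},{"delta_rot":[0,0,0],"slide":[0,0,0],"fingers":0.25}]'
python3 - <<'E'
from h import *
s=grab_frame("scene")
cv2.imwrite("pics/p4.png",cv2.resize(s[100:280,220:460],(800,600),interpolation=cv2.INTER_CUBIC))
E
```

```text
time_s: 14.68
position: [0.5245, -0.0055, 0.1248]
tcp_rot: [0.984, 0.177, -0.0, -0.0]
contact_force: [-0.6, -0.1, 1.7]
grip_width: 0.0587
finger_force: 0.0
time_s: 15.3
position: [0.5241, -0.0055, 0.2257]
tcp_rot: [0.984, 0.177, -0.0, -0.0]
contact_force: [-0.1, -0.2, 0.1]
grip_width: 0.0588
finger_force: 0.0
time_s: 15.92
position: [0.5237, -0.0054, 0.2534]
tcp_rot: [0.984, 0.177, -0.001, -0.0]
contact_force: [-0.0, -0.6, -0.6]
grip_width: 0.059
finger_force: 0.0
```

View pics/p4.png

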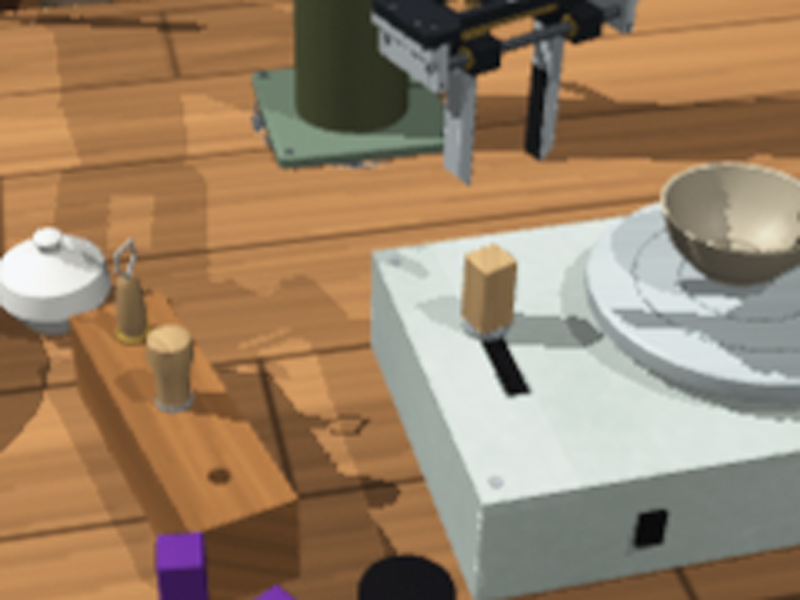

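The pin stands upright in the slot at crop (490,290), its collar flat on the deck. The gripper is clear of it, and the other things in view are in place.

```bash
python3 -c "
from bench import *
print(sign_off())"
```

```text
the job is handed in; nothing more can be done
None
```

The pin is in the notch, pushed home and released, and the job was handed in at about 16 s; the last picture shows it upright with its collar on the deck, and no result came back.

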